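Clamp up two parts on the drilling fixtures

ROBOT

A 7-joint arm with a two-finger parallel gripper is mounted at the origin on the work surface. World frame = base frame: x ahead of the robot, y to its left, z up, the work surface at z = 0. Lengths are in mm, angles in degrees, forces in N, time in s.
With the tool pointing down it reaches from about 375 to 925 mm from the base axis. Payload 3.1 kg.
Tool frame: the origin (TCP) lies midway between the tips of the shut fingers; the grasp point (between the pads) lies 19 mm behind it; z points along the fingers, y is the line along which they close (so a half turn about z gives the same grasp; the last joint's range is limited). The gripper opens to 85 mm and grips with 20 to 120 N. Pads are 22 mm wide; open, the fingers measure 114 mm over their backs; the gripper's body (76 mm by 85 mm) begins 54 mm behind the grasp point. The pads swing forward as they close: fully open they stand 13 mm farther back than shut.
Start: joints at [-76.822, 21.939, 2.515, 91.553, -1.026, 66.532, -2.859], TCP at [209.252, 615.399, 231.269] pointing down, gripper open.
Joint ranges: [-149.38, 149.38], [-23.57, 123.04], [-84.95, 90], [0, 143.3], [-89.99, 269.99], [3.08, 112.72], [-163.45, 163.45]. Speed limits (degrees/s): [159.86, 159.86, 180, 180, 180, 180, 180].

INTERFACE

Orientations are given as [roll, pitch, yaw] about the fixed x, y, z axes, in that order (R = Rz(yaw) Ry(pitch) Rx(roll)).
In Python, from workcell import robot gives the robot as it stands. The module is installed in compiled form; this text tells all that it offers.
- The arm moves only by the shell command python3 -m jog FILE [FORCE], which reads ROWS from the file FILE. ROWS is a JSON list of rows, 1 to 5 of them, each an object with the fields rotvec (a list: a rotation vector rx, ry, rz in shares of 60 degrees (1.0 is 60 degrees)), trans (a list: dx, dy, dz in shares of the most that a row can go, 1 being 50 mm), aperture (the finger opening in mm); a field left out counts as zero (the opening has to be given); each row shifts and turns the commanded pose from where the row before left it, along the tool's axes as they then stand; what a row does not reach is not made up. A row lasts 1/10 s, in which the tool goes at most 50 mm and 8.59 degrees, less where a joint would pass 70% of its speed; a pose out of reach is approached as far as the arm can. The fingers move at their own pace and stop on an object; FORCE is the grip in N (left out, the last holds). Time passes only in rows, so rows that do not move let the fingers close. It prints the time, the measured TCP pose, the force, the opening and the grip force at its end. A shift or turn number past 1, either way, is cut back to 1. Input that does not fit is refused with a message, and nothing moves.
- robot.read_state(): the state, without advancing time (a new reading comes with each control period).
- robot.grab_frame(name): name is "scene" or "top"; returns a dict with "frame" (384x512x3 uint8, red, green, blue), "fx", "fy", "cx", "cy" (pixels), "k1" (the pictures are not rectified: a ray, as slopes to the right and down, at radius r is drawn at 1 + k1 r^2 times it, then the intrinsics apply), "T" (4x4, takes a point from camera to world coordinates). Camera axes: x right, y up, looking along -z (the intrinsics and any distortion apply to the point x, -y, -z); pixel columns grow to the right and rows downward; lengths in mm; the calibration is good to about 2 mm. A picture is of the moment at which its call begins. There is no depth.
- robot.job_done(): hands the job in; it is judged then, once.
The state is a dict: "clock": time; "q": joint angles; "qd": joint speeds; "joint_efforts": joint torques, N m; "position": TCP position; "tcp_rot": TCP orientation; "contact_force": force on the tool from outside, world axes, zero at the start; "torque": the same for the moment, N m; "gripper_width": finger opening in mm; "finger_force": force on a finger pad.
Only numpy, scipy, OpenCV 4.12 (cv2) and the standard library are available. Lean on these libraries where they do the work, as an engineer would, in place of code of your own. Each camera call takes 0.05 s, during which the arm holds its last target. There are 200 camera calls.

TASK

Set up both drilling fixtures by slipping the parts over their upright studs. On the blue fixture put the plywood pad first, then the steel flange with its hub up, then the red cap on top; on the yellow fixture put the brass pulley with its small step up, then the black cap on top. Every piece should lie flat on the one below, and leave the oil bottle, the amber jar and the wood offcut standing where they are.

Things in the scene. Friction and masses are not known exactly. Their poses are not given: they have to be found in the camera images.
- blue_fixture: Blue fixture, bolted to the bench: a round blue plate 100 mm across and 12 mm thick with one bare upright steel stud at its centre, 12 mm in diameter with a tapered tip, the tip 68 mm above the bench (56 mm above the plate). Origin: centre of the plate's underside, on the stud's axis; z up.
- yellow_fixture: Yellow fixture, bolted to the bench: a round yellow plate 100 mm across and 12 mm thick with one bare upright steel stud at its centre, 12 mm in diameter with a tapered tip, the tip 68 mm above the bench (56 mm above the plate). Origin: centre of the plate's underside, on the stud's axis; z up.
- plywood_pad: Pale plywood pad, loose, lying flat: 80 mm (its x) by 50 mm (its y) by 18 mm thick, with a 22 mm through hole at its middle. About 0.06 kg. Origin: centre of its underside; z up.
- steel_flange: Steel flange, loose, lying hub up: a round disc 68 mm across and 10 mm thick with a hub 36 mm in diameter that stands 14 mm above it (24 mm tall in all), a 22 mm bore right through, four dark dots on the disc. About 0.3 kg. Grip it by the hub. Origin: centre of its underside; z up.
- pulley: Brass stepped pulley, loose, lying small step up: a grooved lower step 64 mm across and 16 mm tall, then an upper step 44 mm in diameter and 18 mm tall (34 mm in all), a 22 mm bore right through. About 0.3 kg. Grip it by the upper step. Origin: centre of its underside; z up.
- red_cap: Red ribbed plastic slip-on cap knob, loose, standing open end down: a cylinder 38 mm in diameter (ribs make it about 40 mm to the eye) and 34 mm tall, with a 22 mm wide blind bore 26 mm deep in its underside that drops over a stud with no turning, and a small silver disc on top. 0.05 to 0.1 kg. Origin: centre of its underside; z up.
- black_cap: Black ribbed plastic slip-on cap knob, loose, standing open end down: a cylinder 38 mm in diameter (ribs make it about 40 mm to the eye) and 34 mm tall, with a 22 mm wide blind bore 26 mm deep in its underside that drops over a stud with no turning, and a small silver disc on top. 0.05 to 0.1 kg. Origin: centre of its underside; z up.
- oil_bottle: Bystander: white plastic oil bottle with a green cap and a paper label, loose, standing, 44 mm in diameter and 100 mm tall. Origin: centre of its underside; z up. Not to be disturbed.
- jar: Bystander: amber glass jar with a steel lid, loose, standing, 50 mm in diameter and 60 mm tall. Origin: centre of its underside; z up. Not to be disturbed.
- offcut: Bystander: solid brown wood offcut without a hole, loose, 70 by 45 by 30 mm tall. Origin: centre of its underside; z up. Not to be disturbed.

How it is judged (in metres and radians):
At the end, for the whole second after the job is handed in: On the blue fixture's stud, from the plate up: plywood pad, steel flange, red cap; on the yellow fixture's stud: pulley, black cap. Each is within 9 mm of the stud's axis, within 4 mm of the height at which it rests on the one below, tilted less than 0.12 rad, and at rest (horizontal distance between each of plywood_pad, steel_flange, red_cap and blue_fixture below 0.009 m and z of plywood_pad in the frame of blue_fixture between 0.008 and 0.016 m and angle between each of plywood_pad, steel_flange, red_cap, pulley, black_cap's own z axis and vertical below 0.12 rad and linear speed of each of plywood_pad, steel_flange, red_cap, pulley, black_cap below 0.02 m/s and z of steel_flange in the frame of blue_fixture between 0.026 and 0.034 m and z of red_cap in the frame of blue_fixture between 0.05 and 0.058 m and horizontal distance between each of pulley, black_cap and yellow_fixture below 0.009 m and z of pulley in the frame of yellow_fixture between 0.008 and 0.016 m and z of black_cap in the frame of yellow_fixture between 0.042 and 0.05 m); the robot touches nothing.
It fails at once if the oil bottle is pushed more than 30 mm or tipped over (distance of oil_bottle from where it was at the start of the episode above 0.03 m or angle between oil_bottle's own z axis and vertical above 0.5 rad).
It fails at once if the amber jar is pushed more than 30 mm or tipped over (distance of jar from where it was at the start of the episode above 0.03 m or angle between jar's own z axis and vertical above 0.5 rad).
It fails at once if the wood offcut is pushed more than 30 mm or tipped over (distance of offcut from where it was at the start of the episode above 0.03 m or angle between offcut's own z axis and vertical above 0.5 rad).
It also fails if it takes over 136 s, if anything falls off the work surface, if the arm or the gripper's body presses on something with over 40 N, if the wrist force passes 120 N, or if a joint passes its speed limit or range.

## Working session

There is one attempt and no reset: what is moved stays moved. The work goes in short steps, Python scripts to look and compute and a shell command to move; the robot and the scene stay as the last step left them, time stands still between calls to the robot, and variables do not carry over. Pictures are saved under pics/ and viewed, at most 14 in all, crops included, and the job is handed in when it is done.

```bash
mkdir -p pics; cat > h.py <<'E'
import numpy as np, cv2
from workcell import robot
def grab(n,save=None):
    f=robot.grab_frame(n)
    if save: cv2.imwrite('pics/'+save,cv2.cvtColor(f['frame'],cv2.COLOR_RGB2BGR))
    return f
def px2w(f,u,v,z):
    K=np.array([[f['fx'],0,f['cx']],[0,f['fy'],f['cy']],[0,0,1.]])
    p=cv2.undistortPoints(np.array([[[u,v]]],float),K,np.array([f['k1'],0,0,0.]))[0,0]
    T=np.array(f['T']); d=T[:3,:3]@np.array([p[0],-p[1],-1]); o=T[:3,3]
    return o+d*(z-o[2])/d[2]
def w2px(f,P):
    T=np.array(f['T']); c=T[:3,:3].T@(np.array(P,float)-T[:3,3]); x,y=c[0]/-c[2],-c[1]/-c[2]
    s=1+f['k1']*(x*x+y*y); return f['fx']*x*s+f['cx'],f['fy']*y*s+f['cy']
E
python3 - <<'E'
from h import *
for n in('top','scene'):
    f=grab(n,n+'1.png'); print(n,f['fx'],f['cx'],f['cy'],f['k1'],np.round(f['T'],3).tolist())
s=robot.read_state(); print(s['position'],s['tcp_rot'],s['contact_force'],s['gripper_width'],s['clock'])
E
```

```text
top 364.29416499608004 255.8820917735285 182.74555178613355 -0.020984056884054393 [[-0.041, 0.976, -0.212, 282.885], [-0.999, -0.041, 0.004, -1.063], [-0.004, 0.212, 0.977, 1117.758], [0.0, 0.0, 0.0, 1.0]]
scene 478.36099591536106 261.06837378248395 189.33707911940763 0.038199034449671924 [[0.717, -0.59, 0.371, 1005.038], [0.697, 0.604, -0.386, -514.249], [0.004, 0.536, 0.844, 1132.396], [0.0, 0.0, 0.0, 1.0]]
[208.94983118 614.55943844 229.96270705] [-1.79858493e+02  4.75435600e-03  1.61226989e+02] [-0.3538871  -0.50546586 -0.64409484] 85.39079149049111 0.1
```

View pics/top1.png

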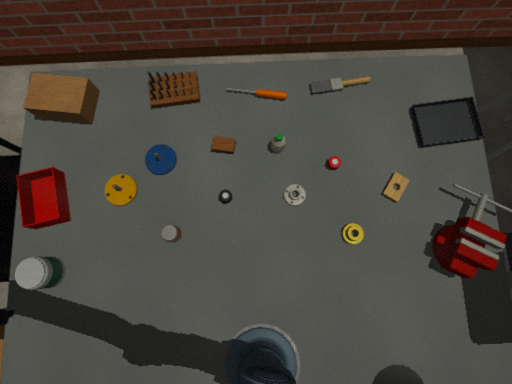

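View pics/scene1.png

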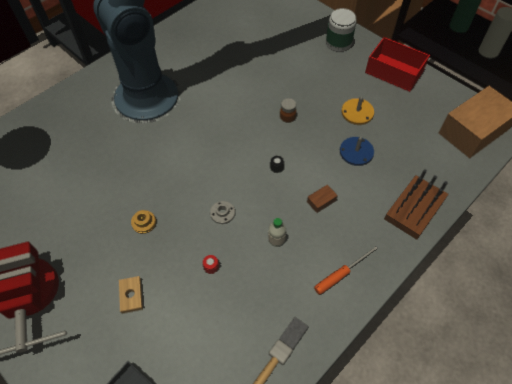

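```bash
cat > m.py <<'E'
from h import *
W={'top':dict(blue=(161,159),yel=(121,189),pad=(396,187),flange=(295,194),pulley=(353,234),red=(334,162),black=(225,196),bottle=(278,143),jar=(171,233),off=(223,145)),
'scene':dict(blue=(357,151),yel=(358,111),pad=(131,294),flange=(222,212),pulley=(144,221),red=(211,263),black=(277,163),bottle=(278,232),jar=(288,110),off=(322,198))}
Z=dict(blue=6,yel=6,pad=9,flange=10,pulley=15,red=17,black=17,bottle=50,jar=30,off=15)
if __name__=='__main__':
  for n in W:
    f=grab(n); im=f['frame']; tiles=[]
    for k,(u,v) in W[n].items():
        r=24; c=im[v-r:v+r,u-r:u+r].astype(int)
        bg=np.median(np.concatenate([c[:3].reshape(-1,3),c[-3:].reshape(-1,3)]),0)
        d=c-bg; chroma=np.abs(d-d.mean(2,keepdims=True)).max(2); lum=d.mean(2)
        m={'flange':lum>22,'black':lum<-30}.get(k,chroma>14).astype(np.uint8)
        nl,lab,st,ce=cv2.connectedComponentsWithStats(m,connectivity=8)
        i=1+np.argmax(st[1:,4]); mm=(lab==i).astype(np.uint8)
        cs=max(cv2.findContours(mm,0,1)[0],key=len); h=cv2.convexHull(cs); hm=cv2.fillPoly(np.zeros_like(mm),[h],1)
        M=cv2.moments(hm,True); cx,cy=M['m10']/M['m00']+u-r,M['m01']/M['m00']+v-r
        rect=cv2.minAreaRect(h); print(n,k,np.round([cx,cy],1),'area',int(M['m00']),np.round(px2w(f,cx,cy,Z[k]),1),np.round(rect[1],1),round(rect[2],1))
        t=cv2.resize(c.astype(np.uint8),(150,150),interpolation=2).copy()
        s=150/48; cv2.polylines(t,[((h+.5)*s).astype(int)],True,(255,0,255),1); tiles.append(t)
    g=np.vstack([np.hstack(tiles[:5]),np.hstack(tiles[5:])]); cv2.imwrite(f'pics/m_{n}.png',g[:,:,::-1])
E
python3 m.py; python3 -c "
import cv2,numpy as np
cv2.imwrite('pics/m.png',np.vstack([cv2.imread('pics/m_top.png'),cv2.imread('pics/m_scene.png')]))"
```

```text
top blue [160.2 159. ] area 783 [614.4 294.4   6. ] [29.7 31.1] 45.0
top yel [120.2 189.4] area 845 [521.2 418.3   6. ] [31. 32.] 90.0
top pad [395.8 186.6] area 491 [ 493.5 -440.5    9. ] [18.  26.2] 29.4
top flange [294.5 194. ] area 369 [ 483.  -123.7   10. ] [20. 21.] 90.0
top pulley [352.6 233.3] area 388 [ 354.8 -290.4   15. ] [21.2 20.5] 45.0
top red [333.6 162.1] area 170 [ 578.1 -252.    17. ] [13.  14.3] 26.6
top black [225.  196.4] area 150 [483.4  90.4  17. ] [13. 12.] 90.0
top bottle [279.1 136.2] area 46 [658.8 -83.4  50. ] [7. 6.] 90.0
top jar [176.3 233.9] area 63 [373.9 236.7  30. ] [ 4.9 13.3] 13.0
top off [223.1 143.8] area 358 [653.6  92.9  15. ] [22.9 14.8] 8.1
scene blue [356.4 150.4] area 772 [615.8 294.2   6. ] [27. 33.] 90.0
scene yel [357.3 110.5] area 709 [521.6 418.5   6. ] [25. 33.] 90.0
scene pad [129.8 293.7] area 750 [ 492.9 -438.6    9. ] [34.3 22.2] 86.4Traceback (most recent call last):
  File "m.py", line 14, in <module>
    i=1+np.argmax(st[1:,4]); mm=(lab==i).astype(np.uint8)
        ~~~~~~~~~^^^^^^^^^^
    return _wrapfunc(a, 'argmax', axis=axis, out=out, **kwds)
    return bound(*args, **kwds)
ValueError: attempt to get argmax of an empty sequence
[ WARN:0@0.019] global loadsave.cpp:275 findDecoder imread_('pics/m_scene.png'): can't open/read file: check file path/integrity
Traceback (most recent call last):
ValueError: all the input arrays must have same number of dimensions, but the array at index 0 has 3 dimension(s) and the array at index 1 has 2 dimension(s)
```

```bash
sed -i "s/lum>22/(lum>22 if n=='top' else lum>7)/; s/i=1+np/if nl<2: print(n,k,'none'); continue\n        i=1+np/" m.py
sed -i "s/^if nl/        if nl/; s/tiles=\[\]/tiles=[]; np.set_printoptions(suppress=True)/; s/g=np.vstack/tiles+=[tiles[0]]*(10-len(tiles)); g=np.vstack/" m.py
python3 m.py; python3 -c "
import cv2,numpy as np
cv2.imwrite('pics/m.png',np.vstack([cv2.imread('pics/m_top.png'),cv2.imread('pics/m_scene.png')]))"
```

```text
top blue [160.2 158.9] area 783 [614.7 294.4   6. ] [29.7 31.1] 45.0
top yel [120.2 189.4] area 844 [521.2 418.4   6. ] [31. 32.] 90.0
top pad [395.8 186.6] area 488 [ 493.5 -440.7    9. ] [17.8 26.1] 28.8
top flange [294.5 194. ] area 369 [ 483.  -123.7   10. ] [20. 21.] 90.0
top pulley [352.5 233.4] area 391 [ 354.6 -290.2   15. ] [21. 21.] 90.0
top red [333.7 162.1] area 172 [ 578.2 -252.2   17. ] [13.  14.3] 26.6
top black [225.  196.4] area 151 [483.4  90.6  17. ] [13. 12.] 90.0
top bottle [279.1 136.2] area 46 [658.8 -83.4  50. ] [7. 6.] 90.0
top jar [176.5 233.9] area 66 [374.  236.2  30. ] [ 5.2 13.3] 13.0
top off [223.  143.8] area 357 [653.4  93.1  15. ] [22.8 14.8] 8.1
scene blue [356.4 150.4] area 773 [615.8 294.1   6. ] [27. 33.] 90.0
scene yel [357.4 110.5] area 712 [521.9 418.5   6. ] [25. 33.] 90.0
scene pad [129.8 293.7] area 752 [ 492.7 -438.5    9. ] [34.3 22.1] 86.6
scene flange [217.3 209.3] area 125 [ 471.8 -129.4   10. ] [14.2 10.2] 38.7
scene pulley [142.7 221.2] area 473 [ 359.7 -293.4   15. ] [23. 24.] 90.0
scene red [210.1 263.6] area 262 [ 577.5 -251.4   17. ] [18. 16.] 90.0
scene black [276.7 164.1] area 214 [487.2  88.6  17. ] [16. 14.] 90.0
scene bottle [277.  221.5] area 60 [627.  -60.5  50. ] [7. 8.] 90.0
scene jar [286.6 113.6] area 125 [386.5 239.   30. ] [15.   9.5] 8.1
scene off [321.8 196.2] area 387 [648.7  97.5  15. ] [15.5 25.9] 58.4
```

View pics/m.png

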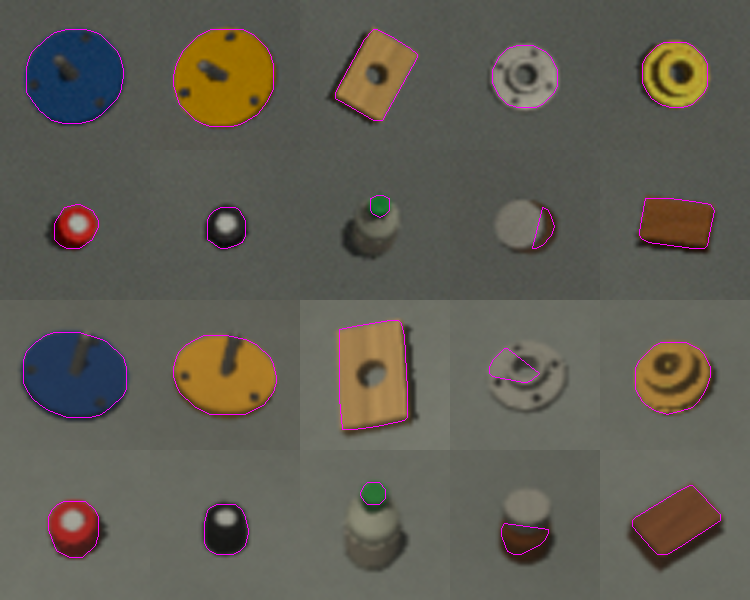

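The montage shows each part outlined. The fixtures and pad agree between the two views to within about 2 mm, and the bores and studs are clear. Next I'll refine the caps by their silver discs and start moving.

Units first: shifts go in shares of 50 mm and turns go in shares of 60 degrees. So 6.5 degrees / 60 = 0.1083.

```bash
cat > go.py <<'E'
import sys
from h import *
def go(x,y,z,yaw=None):
    s=robot.read_state(); p=np.array(s['position']); a=np.radians(s['tcp_rot'][2])
    d=np.array([x,y,z])-p; c,n=np.cos(a),np.sin(a)
    t=(c*d[0]+n*d[1], n*d[0]-c*d[1], -d[2])
    print('pos',np.round(p,1),'yaw',round(s['tcp_rot'][2],1),'w',round(s['gripper_width'],1),'t',round(s['clock'],1),'| tool',np.round(t,1),'len',round(np.linalg.norm(t)),'rz', None if yaw is None else round(np.degrees(a)-yaw,1))
if __name__=='__main__': go(*map(float,sys.argv[1:]))
E
python3 - <<'E'
from h import *; from m import W
for n in W:
    f=grab(n)
    for k,zt in (('red',34),('black',34)):
        u,v=W[n][k]; g=f['frame'][v-9:v+9,u-9:u+9].min(2).astype(float)
        m=(g>110).astype(np.uint8); l=cv2.connectedComponentsWithStats(m)
        i=1+np.argmax(l[2][1:,4]); c=l[3][i]+[u-9,v-9]; print(n,k,l[2][i,4],np.round(c,1),np.round(px2w(f,*c,zt),1))
E
echo '[{"rotvec": [0,0,0.1083],"aperture": 62},{"rotvec": [0,0,0.1083],"aperture": 62}]' > path.dat && python3 -m jog path.dat 40
python3 go.py 520 100 230 148.2
```

```text
top red 25 [334.6 161. ] [ 577.1 -251.4   34. ]
top black 24 [224.7 195. ] [484.6  89.8  34. ]
scene red 32 [209.6 261.2] [ 578.2 -251.9   34. ]
scene black 19 [277.  160.2] [486.6  89.8  34. ]
clock: 0.6
position: [209.3, 615.4, 231.3]
tcp_rot: [-180.0, -0.0, 148.0]
contact_force: [-0.3, 0.2, 0.4]
gripper_width: 62.6
finger_force: 0.0
pos [209.3 615.4 231.3] yaw 148.0 w 62.6 t 0.6 | tool [-536.8 -272.     1.3] len 602 rz -0.2
```

To row units: -41 mm is -0.82, -21 mm is -0.42.

```bash
echo '[{"trans": [-0.82,-0.42,0],"aperture": 62},{"trans": [-0.82,-0.42,0],"aperture": 62},{"trans": [-0.82,-0.42,0],"aperture": 62},{"trans": [-0.82,-0.42,0],"aperture": 62},{"trans": [-0.82,-0.42,0],"aperture": 62}]' > path.dat && python3 -m jog path.dat |head -3
echo '[{"trans": [-0.82,-0.42,0],"aperture": 62},{"trans": [-0.82,-0.42,0],"aperture": 62},{"trans": [-0.82,-0.42,0],"aperture": 62},{"trans": [-0.82,-0.42,0],"aperture": 62},{"trans": [-0.82,-0.42,0],"aperture": 62}]' > path.dat && python3 -m jog path.dat |head -3
echo '[{"trans": [-0.82,-0.42,0],"aperture": 62},{"trans": [-0.82,-0.42,0],"aperture": 62},{"trans": [-0.82,-0.42,0],"aperture": 62}]' > path.dat && python3 -m jog path.dat |head -3
python3 go.py 493 -439.7 180 148.2
```

```text
clock: 1.1
position: [329.1, 416.6, 231.5]
tcp_rot: [180.0, -0.0, 148.2]
clock: 1.6
position: [448.0, 219.3, 231.7]
tcp_rot: [179.9, 0.0, 148.2]
clock: 1.9
position: [519.4, 101.1, 231.8]
tcp_rot: [179.9, 0.0, 148.2]
pos [519.4 101.1 231.8] yaw 148.2 w 61.7 t 1.9 | tool [-262.2 -473.7   51.8] len 544 rz 0.0
```

To row units: -39.5 mm is -0.79, -22 mm is -0.44.

```bash
echo '[{"trans": [-0.44,-0.79,0],"aperture": 62},{"trans": [-0.44,-0.79,0],"aperture": 62},{"trans": [-0.44,-0.79,0],"aperture": 62},{"trans": [-0.44,-0.79,0],"aperture": 62},{"trans": [-0.44,-0.79,0],"aperture": 62}]' > path.dat && python3 -m jog path.dat |head -3
echo '[{"trans": [-0.44,-0.79,0],"aperture": 62},{"trans": [-0.44,-0.79,0],"aperture": 62},{"trans": [-0.44,-0.79,0],"aperture": 62},{"trans": [-0.44,-0.79,0],"aperture": 62},{"trans": [-0.44,-0.79,0],"aperture": 62}]' > path.dat && python3 -m jog path.dat |head -3
echo '[{"trans": [-0.42,-0.79,0.5],"aperture": 62},{"trans": [-0.42,-0.79,0.5],"aperture": 62},{"aperture": 62}]' > path.dat && python3 -m jog path.dat |head -3
python3 go.py 493 -439.7 4 148.2
```

```text
clock: 2.4
position: [507.9, -124.9, 231.7]
tcp_rot: [179.9, 0.0, 148.2]
clock: 2.9
position: [497.7, -350.5, 231.5]
tcp_rot: [180.0, 0.0, 148.3]
clock: 3.2
position: [485.1, -442.3, 178.1]
tcp_rot: [-179.6, -0.4, 147.6]
pos [ 485.1 -442.3  178.1] yaw 147.6 w 61.9 t 3.2 | tool [ -5.3   6.5 174.1] len 174 rz -0.6
```

To row units: 30 mm is 0.6, -1 mm is -0.02.

```bash
echo '[{"trans": [-0.02,0.02,0.6],"aperture": 62},{"trans": [0,0,0.6],"aperture": 62},{"trans": [0,0,0.6],"aperture": 62},{"trans": [0,0,0.6],"aperture": 62},{"aperture": 62}]' > path.dat && python3 -m jog path.dat |head -4
python3 go.py 493 -439.7 4 148.2
```

```text
clock: 3.7
position: [491.1, -431.6, 57.9]
tcp_rot: [179.9, -0.5, 148.3]
contact_force: [-0.3, 1.0, -0.2]
pos [ 491.1 -431.6   57.9] yaw 148.3 w 61.9 t 3.7 | tool [-5.9 -5.9 53.9] len 55 rz 0.1
```

```bash
echo '[{"aperture": 62},{"aperture": 62}]' > path.dat && python3 -m jog path.dat |head -4
python3 go.py 493 -439.7 4 148.2
```

```text
clock: 3.9
position: [494.6, -436.8, 64.8]
tcp_rot: [-180.0, 0.2, 148.2]
contact_force: [-0.5, -0.2, 1.2]
pos [ 494.6 -436.8   64.8] yaw 148.2 w 62.2 t 3.9 | tool [-0.2 -3.3 60.8] len 61 rz 0.0
```

To row units: 15 mm is 0.3, -2 mm is -0.04.

```bash
echo '[{"trans": [0,-0.04,0.3],"aperture": 62},{"trans": [0,-0.02,0.3],"aperture": 62},{"trans": [0,0,0.3],"aperture": 62},{"aperture": 62},{"aperture": 62}]' > path.dat && python3 -m jog path.dat |head -4
python3 go.py 493 -439.7 4 148.2
```

```text
clock: 4.4
position: [490.9, -437.8, 16.3]
tcp_rot: [180.0, -0.1, 148.2]
contact_force: [0.1, 0.8, 0.3]
pos [ 490.9 -437.8   16.3] yaw 148.2 w 61.8 t 4.4 | tool [-2.8 -0.5 12.3] len 13 rz 0.0
```

To row units: 6 mm is 0.12, -2 mm is -0.04.

```bash
echo '[{"trans": [-0.04,-0.01,0.12],"aperture": 62},{"trans": [0,0,0.12],"aperture": 62},{"aperture": 62},{"aperture": 62}]' > path.dat && python3 -m jog path.dat |head -4
python3 go.py 493 -439.7 4 148.2
```

```text
clock: 4.8
position: [493.0, -439.7, 5.3]
tcp_rot: [180.0, -0.0, 148.2]
contact_force: [0.5, 0.1, 0.5]
pos [ 493.  -439.7    5.3] yaw 148.2 w 62.0 t 4.8 | tool [-0.   0.   1.3] len 1 rz 0.0
```

To row units: 1 mm is 0.02.

```bash
echo '[{"trans": [0,0,0.02],"aperture": 45},{"aperture": 40},{"aperture": 40},{"aperture": 40}]' > path.dat && python3 -m jog path.dat 40
echo '[{"trans": [0,0,-0.3],"aperture": 40},{"trans": [0,0,-0.6],"aperture": 40},{"trans": [0,0,-0.8],"aperture": 40},{"trans": [0,0,-0.8],"aperture": 40},{"trans": [0,0,-0.8],"aperture": 40}]' > path.dat && python3 -m jog path.dat
python3 -c "
from h import *
f=grab('scene'); cv2.imwrite('pics/g1.png',cv2.resize(f['frame'][130:350,40:300,::-1],None,fx=2,fy=2))"
python3 go.py 615 294.3 170 148.2
```

```text
clock: 5.2
position: [493.5, -440.5, 5.3]
tcp_rot: [-180.0, 0.1, 148.2]
contact_force: [-0.6, 0.2, 4.4]
gripper_width: 48.7
finger_force: 42.8
clock: 5.7
position: [492.5, -439.3, 171.2]
tcp_rot: [180.0, -0.1, 148.2]
contact_force: [-0.4, -0.5, -0.1]
gripper_width: 48.8
finger_force: 42.5
pos [ 495.8 -443.3  179.6] yaw 148.2 w 48.9 t 5.8 | tool [287.5 689.6   9.6] len 747 rz -0.0
```

View pics/g1.png

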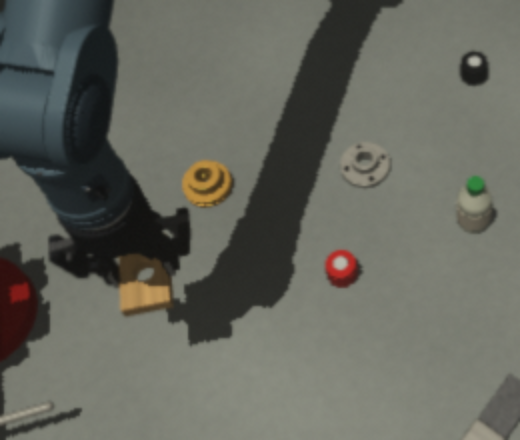

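The crop shows the pad level between the fingers (around px 145,285) and the other parts undisturbed. Moving it to the blue fixture.

To row units: 41 mm is 0.82, 24 mm is 0.48.

```bash
echo '[{"trans": [0.2,0.48,0],"aperture": 40},{"trans": [0.34,0.82,0],"aperture": 40},{"trans": [0.34,0.82,0],"aperture": 40},{"trans": [0.34,0.82,0],"aperture": 40},{"trans": [0.34,0.82,0],"aperture": 40}]' > path.dat && python3 -m jog path.dat |head -2
echo '[{"trans": [0.34,0.82,0],"aperture": 40},{"trans": [0.34,0.82,0],"aperture": 40},{"trans": [0.34,0.82,0],"aperture": 40},{"trans": [0.34,0.82,0],"aperture": 40},{"trans": [0.34,0.82,0],"aperture": 40}]' > path.dat && python3 -m jog path.dat |head -2
echo '[{"trans": [0.34,0.82,0],"aperture": 40},{"trans": [0.34,0.82,0],"aperture": 40},{"trans": [0.34,0.82,0],"aperture": 40},{"trans": [0.34,0.82,0],"aperture": 40},{"trans": [0.34,0.82,0],"aperture": 40}]' > path.dat && python3 -m jog path.dat |head -2
echo '[{"trans": [0.34,0.82,0],"aperture": 40},{"trans": [0.28,0.68,0],"aperture": 40},{"trans": [0.18,0.44,0],"aperture": 40},{"aperture": 40},{"aperture": 40}]' > path.dat && python3 -m jog path.dat
python3 go.py 615 294.3 100 148.2
```

```text
clock: 6.25
position: [525.3, -237.0, 169.7]
clock: 6.75
position: [561.0, -18.1, 169.8]
clock: 7.25
position: [596.8, 200.7, 169.8]
clock: 7.75
position: [613.6, 302.7, 169.2]
tcp_rot: [-179.9, 0.0, 148.3]
contact_force: [-0.8, -0.7, 0.7]
gripper_width: 48.5
finger_force: 42.6
pos [613.6 302.7 169.2] yaw 148.3 w 48.5 t 7.8 | tool [-5.6 -6.5 69.2] len 70 rz 0.1
```

To row units: 25 mm is 0.5, 17 mm is 0.34.

```bash
echo '[{"trans": [-0.08,-0.1,0.5],"aperture": 40},{"trans": [-0.03,-0.03,0.5],"aperture": 40},{"trans": [0,0,0.34],"aperture": 40},{"aperture": 40},{"aperture": 40}]' > path.dat && python3 -m jog path.dat |head -3
echo '[{"aperture": 40},{"aperture": 40}]' > path.dat && python3 -m jog path.dat |head -3
python3 go.py 615 294.3 100 148.2
python3 -c "
from h import *
a=grab('scene')['frame'][100:200,300:420,::-1]; b=grab('top')['frame'][110:210,100:220,::-1]
cv2.imwrite('pics/g2.png',cv2.resize(np.hstack([a,b]),None,fx=3.3,fy=3.3))"
```

```text
clock: 8.25
position: [615.6, 293.4, 102.7]
tcp_rot: [-180.0, 0.0, 148.2]
clock: 8.45
position: [616.6, 294.8, 104.2]
tcp_rot: [179.9, 0.1, 148.2]
pos [616.6 294.8 104.2] yaw 148.2 w 49.2 t 8.4 | tool [ 1.1 -1.3  4.2] len 5 rz 0.0
```

View pics/g2.png

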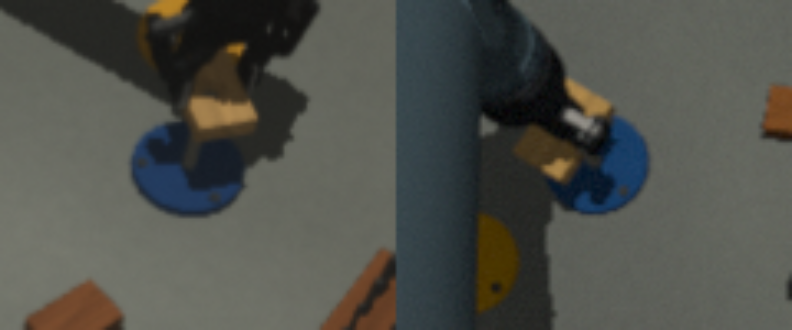

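The pad hangs level over the blue stud in both views. I'll lower it while watching the force.

To row units: 12 mm is 0.24, -0.5 mm is -0.01.

```bash
echo '[{"trans": [0.01,-0.01,0.24],"aperture": 40},{"trans": [0,0,0.24],"aperture": 40},{"trans": [0,0,0.24],"aperture": 40},{"trans": [0,0,0.24],"aperture": 40},{"aperture": 40}]' > path.dat && python3 -m jog path.dat |head -4
echo '[{"trans": [0,0,0.24],"aperture": 40},{"trans": [0,0,0.24],"aperture": 40},{"trans": [0,0,0.16],"aperture": 40},{"aperture": 40},{"aperture": 40}]' > path.dat && python3 -m jog path.dat
python3 go.py 615 294.3 18 148.2
```

```text
clock: 9.05
position: [612.4, 293.1, 51.0]
tcp_rot: [-179.7, -0.2, 148.2]
contact_force: [-1.0, 0.8, -1.4]
clock: 9.55
position: [614.7, 294.0, 22.2]
tcp_rot: [-180.0, -0.0, 148.2]
contact_force: [-0.1, 0.8, 0.0]
gripper_width: 48.9
finger_force: 42.6
pos [614.7 294.   22.2] yaw 148.2 w 48.9 t 9.6 | tool [-0.1  0.4  4.2] len 4 rz 0.0
```

To row units: 4 mm is 0.08.

```bash
echo '[{"trans": [0,0,0.08],"aperture": 40},{"aperture": 40},{"aperture": 40}]' > path.dat && python3 -m jog path.dat|head -4
echo '[{"aperture": 64},{"aperture": 64},{"aperture": 64}]' > path.dat && python3 -m jog path.dat
echo '[{"trans": [0,0,-0.4],"aperture": 64},{"trans": [0,0,-0.7],"aperture": 64},{"trans": [0,0,-0.8],"aperture": 64},{"trans": [0,0,-0.7],"aperture": 64},{"trans": [0,0,-0.4],"aperture": 64}]' > path.dat && python3 -m jog path.dat |head -4
python3 go.py 483 -123.7 170 148.2
```

```text
clock: 9.85
position: [614.9, 294.2, 18.7]
tcp_rot: [180.0, 0.0, 148.2]
contact_force: [-0.7, -0.7, 0.3]
clock: 10.15
position: [615.0, 294.2, 18.8]
tcp_rot: [180.0, 0.0, 148.2]
contact_force: [-0.7, 0.7, 0.2]
gripper_width: 64.2
finger_force: 0.0
clock: 10.65
position: [617.3, 294.5, 174.5]
tcp_rot: [179.6, 0.2, 148.2]
contact_force: [0.0, 0.1, -0.0]
pos [617.3 294.5 174.5] yaw 148.2 w 64.4 t 10.7 | tool [-106.4 -426.2    4.5] len 439 rz -0.0
```

To row units: -44 mm is -0.88, -24 mm is -0.48.

```bash
echo '[{"trans": [-0.12,-0.48,0],"aperture": 55},{"trans": [-0.22,-0.88,0],"aperture": 55},{"trans": [-0.22,-0.88,0],"aperture": 55},{"trans": [-0.22,-0.88,0],"aperture": 55},{"trans": [-0.22,-0.88,0],"aperture": 55}]' > path.dat && python3 -m jog path.dat |head -2
echo '[{"trans": [-0.22,-0.88,0],"aperture": 55},{"trans": [-0.22,-0.88,0],"aperture": 55},{"trans": [-0.22,-0.88,0],"aperture": 55},{"trans": [-0.22,-0.88,0],"aperture": 55},{"trans": [-0.16,-0.64,0],"aperture": 55}]' > path.dat && python3 -m jog path.dat |head -2
echo '[{"trans": [-0.1,-0.36,0.4],"aperture": 55},{"trans": [0,0,0.5],"aperture": 55},{"trans": [0,0,0.5],"aperture": 55},{"trans": [0,0,0.3],"aperture": 55},{"aperture": 55}]' > path.dat && python3 -m jog path.dat |head -3
echo '[{"aperture": 55},{"aperture": 55}]' > path.dat && python3 -m jog path.dat |head -3
python3 go.py 483 -123.7 11.5 148.2
python3 - <<'E'
from h import *
f=grab('top'); a=f['frame'][134:254,90:210,::-1]; g=grab('scene'); b=g['frame'][100:220,300:420,::-1]
cv2.imwrite('pics/g3.png',cv2.resize(np.hstack([a,b]),None,fx=3.3,fy=3.3))
im=g['frame']; hsv=cv2.cvtColor(im,cv2.COLOR_RGB2HSV); m=((hsv[...,0]>8)&(hsv[...,0]<25)&(hsv[...,1]>70)&(hsv[...,2]>90)).astype(np.uint8); m[:127]=0;m[170:]=0;m[:,:320]=0;m[:,395:]=0
h=cv2.convexHull(cv2.findNonZero(m)); M=cv2.moments(h); print(px2w(g,M['m10']/M['m00'],M['m01']/M['m00'],21),M['m00'])
E
```

```text
clock: 11.15
position: [551.8, 95.9, 170.2]
clock: 11.65
position: [485.5, -110.1, 170.1]
clock: 12.15
position: [479.9, -124.1, 82.5]
tcp_rot: [-179.9, -0.2, 148.2]
clock: 12.35
position: [482.8, -124.5, 84.9]
tcp_rot: [179.9, 0.1, 148.2]
pos [ 482.8 -124.5   84.9] yaw 148.2 w 55.0 t 12.3 | tool [ 0.2  0.8 73.4] len 73 rz 0.0
[612.09536773 300.23830498  21.        ] 400.5
```

View pics/g3.png

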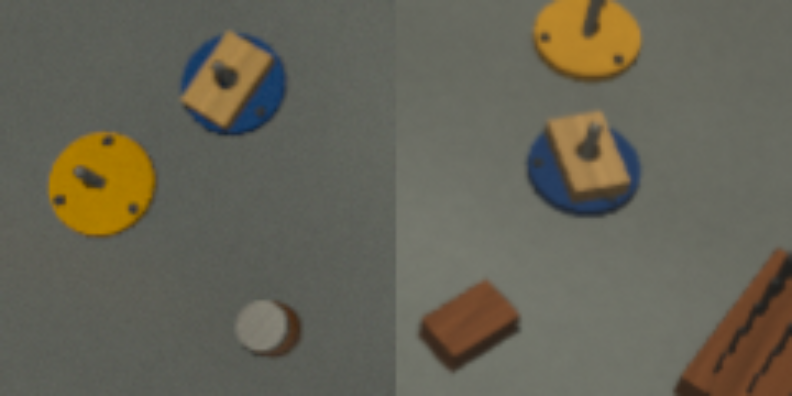

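The pad lies flat on the blue plate with the stud through its hole (about px 225,75 in the left crop). Flange next.

To row units: 18 mm is 0.36, 10 mm is 0.2.

```bash
echo '[{"trans": [0,0.01,0.36],"aperture": 52},{"trans": [0,0,0.36],"aperture": 52},{"trans": [0,0,0.36],"aperture": 52},{"trans": [0,0,0.2],"aperture": 52},{"aperture": 52}]' > path.dat && python3 -m jog path.dat |head -3
echo '[{"aperture": 52},{"aperture": 52}]' > path.dat && python3 -m jog path.dat |head -3
python3 go.py 483 -123.7 11.5 148.2
```

```text
clock: 12.95
position: [480.9, -123.7, 18.8]
tcp_rot: [-179.9, -0.1, 148.2]
clock: 13.15
position: [482.7, -124.2, 20.4]
tcp_rot: [179.9, 0.1, 148.2]
pos [ 482.7 -124.2   20.4] yaw 148.2 w 51.9 t 13.2 | tool [-0.   0.6  8.9] len 9 rz 0.0
```

To row units: 5 mm is 0.1, 4 mm is 0.08.

```bash
echo '[{"trans": [0,0.01,0.1],"aperture": 52},{"trans": [0,0,0.08],"aperture": 52},{"aperture": 52},{"aperture": 52}]' > path.dat && python3 -m jog path.dat |head -4
echo '[{"aperture": 30},{"aperture": 30},{"aperture": 25},{"aperture": 25}]' > path.dat && python3 -m jog path.dat 70
python3 go.py 483 -123.7 11.5 148.2
```

```text
clock: 13.55
position: [481.7, -123.5, 10.3]
tcp_rot: [-180.0, -0.0, 148.2]
contact_force: [0.7, 0.2, -0.4]
clock: 13.95
position: [482.1, -123.6, 11.0]
tcp_rot: [180.0, -0.0, 148.2]
contact_force: [-1.3, -0.2, 5.9]
gripper_width: 32.8
finger_force: 69.1
pos [ 482.1 -123.6   11. ] yaw 148.2 w 32.8 t 13.9 | tool [-0.8  0.3 -0.5] len 1 rz 0.0
```

To row units: -30 mm is -0.6, -20 mm is -0.4.

```bash
echo '[{"trans": [0,0,-0.16],"aperture": 25},{"trans": [0,0,-0.4],"aperture": 25},{"trans": [0,0,-0.6],"aperture": 25},{"trans": [0,0,-0.6],"aperture": 25},{"trans": [0,0,-0.6],"aperture": 25}]' > path.dat && python3 -m jog path.dat
echo '[{"trans": [0,0,-0.6],"aperture": 25},{"trans": [0,0,-0.4],"aperture": 25},{"aperture": 25}]' > path.dat && python3 -m jog path.dat
python3 go.py 615 294.3 170 148.2
python3 -c "
from h import *
a=grab('scene')['frame'][140:240,170:290,::-1]; b=grab('top')['frame'][150:250,240:360,::-1]
cv2.imwrite('pics/g4.png',cv2.resize(np.hstack([a,b]),None,fx=3.3,fy=3.3))"
```

```text
clock: 14.45
position: [480.7, -123.5, 129.0]
tcp_rot: [-179.9, -0.1, 148.2]
contact_force: [-0.1, 2.0, -2.3]
gripper_width: 33.2
finger_force: 70.2
clock: 14.75
position: [483.9, -124.1, 181.0]
tcp_rot: [179.8, 0.3, 148.2]
contact_force: [1.0, -0.2, -2.8]
gripper_width: 32.8
finger_force: 70.3
pos [ 483.9 -124.1  181. ] yaw 148.2 w 32.8 t 14.8 | tool [109.1 424.7  11. ] len 439 rz -0.0
```

View pics/g4.png

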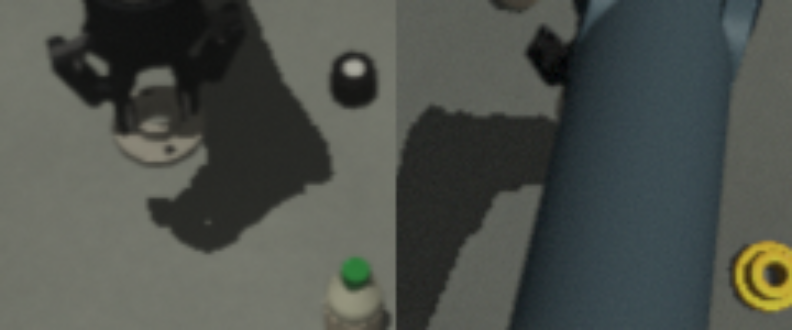

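The flange is held level (left crop, about px 160,125). Carrying it to blue.

```bash
echo '[{"trans": [0.12,0.48,0],"aperture": 25},{"trans": [0.2,0.8,0],"aperture": 25},{"trans": [0.22,0.84,0],"aperture": 25},{"trans": [0.22,0.84,0],"aperture": 25},{"trans": [0.22,0.84,0],"aperture": 25}]' > path.dat && python3 -m jog path.dat |head -2
echo '[{"trans": [0.22,0.84,0],"aperture": 25},{"trans": [0.22,0.84,0],"aperture": 25},{"trans": [0.22,0.84,0],"aperture": 25},{"trans": [0.22,0.84,0],"aperture": 25},{"trans": [0.18,0.7,0],"aperture": 25}]' > path.dat && python3 -m jog path.dat |head -2
echo '[{"trans": [0.12,0.44,0.2],"aperture": 25},{"trans": [0.06,0.22,0.4],"aperture": 25},{"trans": [0,0,0.5],"aperture": 25},{"trans": [0,0,0.4],"aperture": 25},{"aperture": 25}]' > path.dat && python3 -m jog path.dat |head -3
echo '[{"aperture": 25},{"aperture": 25}]' > path.dat && python3 -m jog path.dat |head -4
python3 go.py 615 294.3 41 148.2
```

```text
clock: 15.35
position: [538.6, 65.0, 175.8]
clock: 15.85
position: [600.4, 266.9, 174.6]
clock: 16.35
position: [606.5, 294.9, 95.8]
tcp_rot: [-179.3, -0.4, 148.2]
clock: 16.55
position: [612.6, 296.8, 103.9]
tcp_rot: [180.0, 0.0, 148.2]
contact_force: [0.8, 0.6, -3.0]
pos [612.6 296.8 103.9] yaw 148.2 w 32.9 t 16.6 | tool [-3.4 -0.9 62.9] len 63 rz -0.0
```

To row units: 5 mm is 0.1, -2.5 mm is -0.05.

```bash
echo '[{"trans": [-0.05,-0.02,0.1],"aperture": 25},{"trans": [0,0,0.1],"aperture": 25},{"aperture": 25},{"aperture": 25}]' > path.dat && python3 -m jog path.dat |head -4
python3 go.py 615 294.3 41 148.2
python3 -c "
from h import *
a=grab('scene')['frame'][80:180,300:420,::-1]; b=grab('top')['frame'][110:210,100:220,::-1]
cv2.imwrite('pics/g5.png',cv2.resize(np.hstack([a,b]),None,fx=3.3,fy=3.3))"
```

```text
clock: 16.95
position: [613.3, 294.9, 93.4]
tcp_rot: [-180.0, -0.0, 148.2]
contact_force: [0.6, 0.1, -1.9]
pos [613.3 294.9  93.4] yaw 148.2 w 32.7 t 16.9 | tool [-1.7  0.4 52.4] len 52 rz 0.0
```

View pics/g5.png

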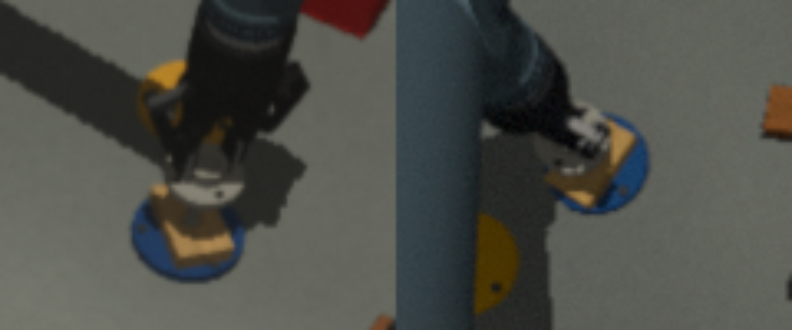

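Flange sits level above the pad and stud in both views. Lowering slowly.

To row units: 8 mm is 0.16, -1.5 mm is -0.03.

```bash
echo '[{"trans": [-0.03,0.01,0.16],"aperture": 25},{"trans": [0,0,0.16],"aperture": 25},{"trans": [0,0,0.16],"aperture": 25},{"aperture": 25},{"aperture": 25}]' > path.dat && python3 -m jog path.dat |head -4
python3 go.py 615 294.3 41
echo '[{"trans": [0,0,0.16],"aperture": 25},{"trans": [0,0,0.16],"aperture": 25},{"trans": [0,0,0.1],"aperture": 25},{"aperture": 25},{"aperture": 25}]' > path.dat && python3 -m jog path.dat |head -4
python3 go.py 615 294.3 41
```

```text
clock: 17.55
position: [614.5, 294.3, 68.6]
tcp_rot: [-179.9, -0.0, 148.2]
contact_force: [0.8, -0.5, -3.1]
pos [614.5 294.3  68.6] yaw 148.2 w 33.1 t 17.6 | tool [-0.4  0.3 27.6] len 28 rz None
clock: 18.05
position: [614.9, 294.4, 48.1]
tcp_rot: [-180.0, -0.0, 148.2]
contact_force: [0.3, -0.2, -2.7]
pos [614.9 294.4  48.1] yaw 148.2 w 32.9 t 18.1 | tool [-0.2 -0.   7.1] len 7 rz None
```

To row units: 4 mm is 0.08, 2.5 mm is 0.05.

```bash
echo '[{"trans": [0,0,0.08],"aperture": 25},{"trans": [0,0,0.05],"aperture": 25},{"aperture": 25},{"aperture": 25}]' > path.dat && python3 -m jog path.dat |head -4
echo '[{"aperture": 50},{"aperture": 52},{"aperture": 52}]' > path.dat && python3 -m jog path.dat 40
echo '[{"trans": [0,0,-0.2],"aperture": 52},{"trans": [0,0,-0.6],"aperture": 52},{"trans": [0,0,-0.8],"aperture": 52},{"trans": [0,0,-0.7],"aperture": 52},{"trans": [0,0,-0.3],"aperture": 52}]' > path.dat && python3 -m jog path.dat |head -4
python3 go.py 578 -251.8 170 148.2
```

```text
clock: 18.45
position: [615.0, 294.5, 41.9]
tcp_rot: [-180.0, -0.0, 148.2]
contact_force: [0.3, 0.4, -3.1]
clock: 18.75
position: [616.0, 294.8, 43.0]
tcp_rot: [179.9, 0.1, 148.2]
contact_force: [-0.3, 0.8, 0.3]
gripper_width: 52.0
finger_force: 0.0
clock: 19.25
position: [618.1, 295.2, 177.8]
tcp_rot: [179.6, 0.2, 148.2]
contact_force: [0.8, -0.8, 0.7]
pos [618.1 295.2 177.8] yaw 148.2 w 51.9 t 19.2 | tool [-254.2 -485.9    7.8] len 548 rz -0.0
```

To row units: -40.5 mm is -0.81, -23 mm is -0.46.

```bash
echo '[{"trans": [-0.24,-0.46,0],"aperture": 52},{"trans": [-0.42,-0.81,0],"aperture": 52},{"trans": [-0.42,-0.81,0],"aperture": 52},{"trans": [-0.42,-0.81,0],"aperture": 52},{"trans": [-0.42,-0.81,0],"aperture": 52}]' > path.dat && python3 -m jog path.dat |head -2
echo '[{"trans": [-0.42,-0.81,0],"aperture": 52},{"trans": [-0.42,-0.81,0],"aperture": 52},{"trans": [-0.42,-0.81,0],"aperture": 52},{"trans": [-0.42,-0.81,0],"aperture": 52},{"trans": [-0.42,-0.81,0],"aperture": 52}]' > path.dat && python3 -m jog path.dat |head -2
echo '[{"trans": [-0.42,-0.81,0],"aperture": 52},{"trans": [-0.36,-0.68,0],"aperture": 52},{"trans": [-0.24,-0.44,0.4],"aperture": 52},{"trans": [-0.04,-0.04,0.5],"aperture": 52},{"trans": [0,0,0.4],"aperture": 52}]' > path.dat && python3 -m jog path.dat |head -3
echo '[{"trans": [0,0,0.3],"aperture": 52},{"aperture": 52},{"aperture": 52},{"aperture": 52}]' > path.dat && python3 -m jog path.dat |head -4
python3 go.py 578 -251.8 8 148.2
python3 -c "
from h import *
a=grab('scene')['frame'][90:190,300:420,::-1]; b=grab('top')['frame'][110:210,100:220,::-1]
cv2.imwrite('pics/g6.png',cv2.resize(np.hstack([a,b]),None,fx=3.3,fy=3.3))"
```

```text
clock: 19.75
position: [598.6, 84.9, 172.0]
clock: 20.25
position: [581.2, -142.4, 172.0]
clock: 20.75
position: [573.8, -254.6, 106.0]
tcp_rot: [-179.9, -0.0, 148.0]
clock: 21.15
position: [576.1, -252.6, 93.3]
tcp_rot: [180.0, 0.1, 148.3]
contact_force: [-0.3, 0.6, 0.3]
pos [ 576.1 -252.6   93.3] yaw 148.3 w 52.2 t 21.1 | tool [-1.2  1.7 85.3] len 85 rz 0.1
```

View pics/g6.png

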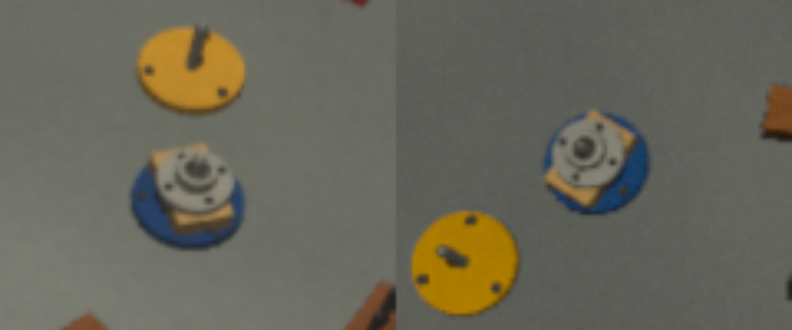

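The flange lies flat on the pad with the stud up through its hub (right crop, about px 583,150). Red cap next.

To row units: 20 mm is 0.4, 12 mm is 0.24.

```bash
echo '[{"trans": [-0.02,0.03,0.4],"aperture": 52},{"trans": [0,0,0.4],"aperture": 52},{"trans": [0,0,0.4],"aperture": 52},{"trans": [0,0,0.24],"aperture": 52},{"aperture": 52}]' > path.dat && python3 -m jog path.dat |head -3
echo '[{"aperture": 52},{"aperture": 52}]' > path.dat && python3 -m jog path.dat |head -3
python3 go.py 578 -251.8 8.5 148.2
```

```text
clock: 21.75
position: [575.6, -250.9, 18.6]
tcp_rot: [-180.0, -0.2, 148.2]
clock: 21.95
position: [577.8, -252.3, 21.4]
tcp_rot: [180.0, 0.1, 148.2]
pos [ 577.8 -252.3   21.4] yaw 148.2 w 51.8 t 21.9 | tool [ 0.   0.5 12.9] len 13 rz 0.0
```

To row units: 7 mm is 0.14, 6 mm is 0.12.

```bash
echo '[{"trans": [0,0.01,0.14],"aperture": 52},{"trans": [0,0,0.12],"aperture": 52},{"aperture": 52},{"aperture": 52}]' > path.dat && python3 -m jog path.dat |head -4
echo '[{"aperture": 30},{"aperture": 30},{"aperture": 30},{"aperture": 30}]' > path.dat && python3 -m jog path.dat 40
python3 go.py 578 -251.8 8 148.2
echo '[{"trans": [0,0,-0.2],"aperture": 30},{"trans": [0,0,-0.6],"aperture": 30},{"trans": [0,0,-0.8],"aperture": 30},{"trans": [0,0,-0.8],"aperture": 30},{"trans": [0,0,-0.8],"aperture": 30}]' > path.dat && python3 -m jog path.dat
echo '[{"trans": [0,0,-0.2],"aperture": 30},{"aperture": 30}]' > path.dat && python3 -m jog path.dat
python3 go.py 615 294.3 180 148.2
```

```text
clock: 22.35
position: [576.6, -251.1, 6.6]
tcp_rot: [-180.0, -0.0, 148.2]
contact_force: [0.6, -0.2, 0.1]
clock: 22.75
position: [577.3, -251.5, 7.3]
tcp_rot: [180.0, 0.0, 148.2]
contact_force: [0.3, -0.1, 0.5]
gripper_width: 37.3
finger_force: 40.2
pos [ 577.3 -251.5    7.3] yaw 148.2 w 37.3 t 22.8 | tool [-0.8  0.1 -0.7] len 1 rz 0.0
clock: 23.25
position: [576.3, -251.1, 168.7]
tcp_rot: [-180.0, -0.0, 148.2]
contact_force: [1.2, 0.2, -0.2]
gripper_width: 36.9
finger_force: 40.2
clock: 23.45
position: [578.3, -252.0, 179.7]
tcp_rot: [179.9, 0.3, 148.2]
contact_force: [-0.6, 0.1, -1.5]
gripper_width: 37.3
finger_force: 40.2
pos [ 578.3 -252.   179.7] yaw 148.2 w 37.3 t 23.4 | tool [ 2.566e+02  4.837e+02 -3.000e-01] len 548 rz 0.0
```

To row units: 40 mm is 0.8, 23 mm is 0.46.

```bash
echo '[{"trans": [0.24,0.46,0],"aperture": 30},{"trans": [0.42,0.8,0],"aperture": 30},{"trans": [0.42,0.8,0],"aperture": 30},{"trans": [0.42,0.8,0],"aperture": 30},{"trans": [0.42,0.8,0],"aperture": 30}]' > path.dat && python3 -m jog path.dat |head -2
echo '[{"trans": [0.42,0.8,0],"aperture": 30},{"trans": [0.42,0.8,0],"aperture": 30},{"trans": [0.42,0.8,0],"aperture": 30},{"trans": [0.42,0.8,0],"aperture": 30},{"trans": [0.42,0.8,0],"aperture": 30}]' > path.dat && python3 -m jog path.dat |head -2
echo '[{"trans": [0.4,0.72,0],"aperture": 30},{"trans": [0.32,0.62,0],"aperture": 30},{"trans": [0.24,0.4,0.3],"aperture": 30},{"trans": [0.14,0.28,0.4],"aperture": 30},{"trans": [0,0,0.4],"aperture": 30}]' > path.dat && python3 -m jog path.dat |head -2
echo '[{"trans": [0,0,0.2],"aperture": 30},{"aperture": 30},{"aperture": 30},{"aperture": 30}]' > path.dat && python3 -m jog path.dat |head -4
python3 go.py 615 294.3 61.5 148.2
```

```text
clock: 23.95
position: [589.5, -43.0, 174.4]
clock: 24.45
position: [605.5, 181.8, 174.1]
clock: 24.95
position: [611.2, 299.7, 118.2]
clock: 25.35
position: [615.2, 294.3, 113.1]
tcp_rot: [179.9, 0.1, 148.1]
contact_force: [-0.0, 0.2, -0.4]
pos [615.2 294.3 113.1] yaw 148.1 w 37.3 t 25.4 | tool [ 0.2 -0.1 51.6] len 52 rz -0.1
```

To row units: 8 mm is 0.16.

```bash
echo '[{"trans": [0,0,0.16],"aperture": 30},{"trans": [0,0,0.16],"aperture": 30},{"trans": [0,0,0.16],"aperture": 30},{"aperture": 30},{"aperture": 30}]' > path.dat && python3 -m jog path.dat |head -4
echo '[{"trans": [0,0,0.16],"aperture": 30},{"trans": [0,0,0.16],"aperture": 30},{"trans": [0,0,0.12],"aperture": 30},{"aperture": 30},{"aperture": 30}]' > path.dat && python3 -m jog path.dat |head -4
python3 go.py 615 294.3 62
```

```text
clock: 25.85
position: [613.8, 294.9, 87.3]
tcp_rot: [-179.9, -0.0, 148.2]
contact_force: [0.9, -0.0, 0.1]
clock: 26.35
position: [614.0, 294.9, 65.6]
tcp_rot: [-180.0, -0.0, 148.2]
contact_force: [-0.4, -0.2, -1.0]
pos [614.  294.9  65.6] yaw 148.2 w 36.9 t 26.4 | tool [-1.1  0.   3.6] len 4 rz None
```

To row units: 3.5 mm is 0.07, -1 mm is -0.02.

```bash
echo '[{"trans": [-0.02,0,0.07],"aperture": 30},{"aperture": 30},{"aperture": 30}]' > path.dat && python3 -m jog path.dat |head -4
echo '[{"aperture": 45},{"aperture": 52},{"aperture": 52}]' > path.dat && python3 -m jog path.dat
echo '[{"trans": [0,0,-0.2],"aperture": 54},{"trans": [0,0,-0.6],"aperture": 54},{"trans": [0,0,-0.8],"aperture": 54},{"trans": [0,0,-0.5],"aperture": 54},{"trans": [0,0,-0.2],"aperture": 54}]' > path.dat && python3 -m jog path.dat |head -4
python3 go.py 357 -292 170 148.2
```

```text
clock: 26.65
position: [615.2, 294.4, 62.6]
tcp_rot: [180.0, 0.0, 148.2]
contact_force: [-0.2, 0.4, -0.6]
clock: 26.95
position: [615.3, 294.6, 62.8]
tcp_rot: [180.0, 0.0, 148.2]
contact_force: [-0.0, 0.4, 0.6]
gripper_width: 51.9
finger_force: 0.0
clock: 27.45
position: [617.6, 295.1, 182.3]
tcp_rot: [179.6, 0.2, 148.2]
contact_force: [0.6, 0.2, 0.6]
pos [617.6 295.1 182.3] yaw 148.2 w 54.1 t 27.4 | tool [ -87.9 -636.3   12.3] len 642 rz -0.0
```

Units first: shifts go in shares of 50 mm and turns go in shares of 60 degrees. So -44.5 mm is -0.89, -26 mm is -0.52.

```bash
python3 - <<'E'
from h import *
from m import W
for n in W:
    f=grab(n); u,v=W[n]['pulley']; c=f['frame'][v-16:v+16,u-16:u+16]
    g=c.max(2); cv2.imwrite(f'pics/p_{n}.png',c[:,:,::-1]); 
    # bore: dark blob near centre
    m=(g<80).astype(np.uint8); l=cv2.connectedComponentsWithStats(m)
    for i in range(1,l[0]):
        ce=l[3][i]+[u-16,v-16]
        if l[2][i,4]>4: print(n,l[2][i,4],np.round(ce,1),np.round(px2w(f,*ce,34),1),np.round(px2w(f,*ce,26),1))
    print(n,'z8',np.round(px2w(f,*({'top':(352.5,233.4),'scene':(142.7,221.2)}[n]),8),1))
a=[cv2.resize(cv2.imread(f'pics/p_{n}.png'),(380,380)) for n in W]; cv2.imwrite('pics/g7.png',np.hstack(a))
E
echo '[{"trans": [-0.06,-0.52,0],"aperture": 60},{"trans": [-0.12,-0.89,0],"aperture": 60},{"trans": [-0.12,-0.89,0],"aperture": 60},{"trans": [-0.12,-0.89,0],"aperture": 60},{"trans": [-0.12,-0.89,0],"aperture": 60}]' > path.dat && python3 -m jog path.dat |head -2
echo '[{"trans": [-0.12,-0.89,0],"aperture": 60},{"trans": [-0.12,-0.89,0],"aperture": 60},{"trans": [-0.12,-0.89,0],"aperture": 60},{"trans": [-0.12,-0.89,0],"aperture": 60},{"trans": [-0.12,-0.89,0],"aperture": 60}]' > path.dat && python3 -m jog path.dat |head -2
echo '[{"trans": [-0.12,-0.89,0],"aperture": 60},{"trans": [-0.12,-0.89,0],"aperture": 60},{"trans": [-0.12,-0.8,0],"aperture": 60},{"trans": [-0.1,-0.7,0],"aperture": 60},{"trans": [-0.04,-0.4,0.2],"aperture": 60}]' > path.dat && python3 -m jog path.dat |head -2
echo '[{"trans": [-0.04,-0.24,0.4],"aperture": 60},{"trans": [0,0,0.4],"aperture": 60},{"aperture": 60},{"aperture": 60},{"aperture": 60}]' > path.dat && python3 -m jog path.dat |head -4
python3 go.py 357 -292 19.5 148.2
```

```text
top 36 [342.8 233.2] [ 355.2 -256.3   34. ] [ 355.8 -258.2   26. ]
top 13 [347.2 235. ] [ 349.4 -268.9   34. ] [ 349.9 -270.9   26. ]
top 28 [354.7 232.5] [ 355.6 -291.9   34. ] [ 356.2 -294.1   26. ]
top z8 [ 355.1 -291.9    8. ]
scene 17 [139.7 217. ] [ 355.4 -294.8   34. ] [ 350.6 -293.2   26. ]
scene 23 [148.1 221.7] [ 382.  -288.4   34. ] [ 377.5 -286.8   26. ]
scene 19 [154.5 224.2] [ 399.6 -281.5   34. ] [ 395.2 -279.8   26. ]
scene z8 [ 355.8 -292.     8. ]
clock: 28.05
position: [528.0, 105.1, 175.3]
clock: 28.55
position: [436.3, -99.1, 175.9]
clock: 29.05
position: [361.4, -270.2, 167.2]
clock: 29.55
position: [359.0, -278.7, 127.8]
tcp_rot: [180.0, 0.0, 148.3]
contact_force: [-0.4, -0.3, 0.3]
pos [ 359.  -278.7  127.8] yaw 148.3 w 60.1 t 29.6 | tool [ -5.3 -12.4 108.3] len 109 rz 0.1
```

View pics/g7.png

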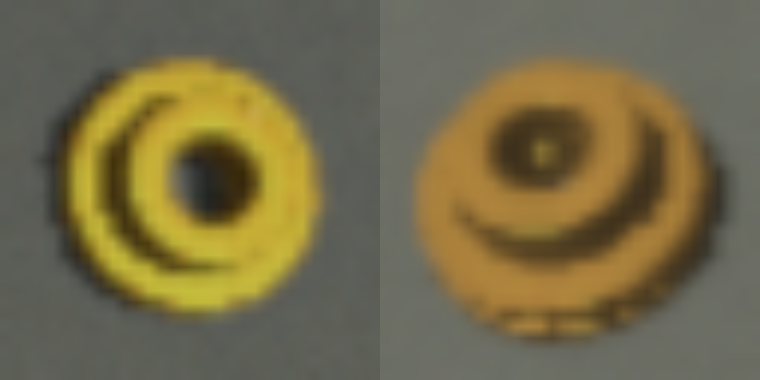

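The bore reads about (355.5, -292) from both views. Closing in on the upper step.

To row units: 20 mm is 0.4, 15 mm is 0.3.

```bash
echo '[{"trans": [-0.04,-0.14,0.2],"aperture": 58},{"trans": [-0.04,-0.13,0.4],"aperture": 58},{"trans": [0,0,0.4],"aperture": 58},{"trans": [0,0,0.3],"aperture": 58},{"aperture": 58}]' > path.dat && python3 -m jog path.dat |head -3
echo '[{"aperture": 58},{"aperture": 58}]' > path.dat && python3 -m jog path.dat |head -3
python3 go.py 355.5 -292.3 19 148.2
```

```text
clock: 30.05
position: [354.5, -291.4, 61.8]
tcp_rot: [180.0, -0.1, 148.3]
clock: 30.25
position: [356.2, -292.9, 63.7]
tcp_rot: [180.0, 0.1, 148.3]
pos [ 356.2 -292.9   63.7] yaw 148.3 w 57.9 t 30.2 | tool [ 0.9  0.2 44.7] len 45 rz 0.1
```

To row units: 12 mm is 0.24, 7 mm is 0.14.

```bash
echo '[{"trans": [0.01,0,0.24],"aperture": 58},{"trans": [0,0,0.24],"aperture": 58},{"trans": [0,0,0.24],"aperture": 58},{"trans": [0,0,0.14],"aperture": 58},{"aperture": 58}]' > path.dat && python3 -m jog path.dat |head -3
echo '[{"aperture": 58},{"aperture": 58}]' > path.dat && python3 -m jog path.dat |head -4
python3 go.py 355.5 -292.3 19 148.2
echo '[{"aperture": 35},{"aperture": 35},{"aperture": 30},{"aperture": 30}]' > path.dat && python3 -m jog path.dat 70
python3 go.py 355.5 -292.3 19 148.2
```

```text
clock: 30.75
position: [354.1, -291.9, 19.0]
tcp_rot: [-180.0, -0.1, 148.2]
clock: 30.95
position: [354.9, -292.6, 19.9]
tcp_rot: [-180.0, 0.1, 148.2]
contact_force: [0.4, -0.9, 0.4]
pos [ 354.9 -292.6   19.9] yaw 148.2 w 58.2 t 30.9 | tool [-0.3  0.6  0.9] len 1 rz 0.0
clock: 31.35
position: [355.0, -292.3, 20.6]
tcp_rot: [179.9, 0.0, 148.2]
contact_force: [-1.2, 1.6, 9.3]
gripper_width: 41.1
finger_force: 69.4
pos [ 355.  -292.3   20.6] yaw 148.2 w 41.1 t 31.4 | tool [-0.4  0.3  1.6] len 2 rz -0.0
```

To row units: -40 mm is -0.8, -35 mm is -0.7.

```bash
echo '[{"trans": [0,0,-0.16],"aperture": 30},{"trans": [0,0,-0.4],"aperture": 30},{"trans": [0,0,-0.7],"aperture": 30},{"trans": [0,0,-0.8],"aperture": 30},{"trans": [0,0,-0.8],"aperture": 30}]' > path.dat && python3 -m jog path.dat
echo '[{"trans": [0,0,-0.3],"aperture": 30},{"aperture": 30}]' > path.dat && python3 -m jog path.dat 
python3 go.py 521.6 418.4 175 148.2
```

```text
clock: 31.85
position: [353.1, -291.7, 163.0]
tcp_rot: [-179.9, -0.2, 148.2]
contact_force: [0.8, 1.6, -2.5]
gripper_width: 40.9
finger_force: 71.8
clock: 32.05
position: [356.0, -293.0, 179.6]
tcp_rot: [179.8, 0.3, 148.2]
contact_force: [1.0, 0.4, -2.6]
gripper_width: 40.9
finger_force: 71.8
pos [ 356.  -293.   179.6] yaw 148.2 w 40.9 t 32.0 | tool [233.8 692.    4.6] len 730 rz 0.0
```

To row units: 43 mm is 0.86, 14.5 mm is 0.29.

```bash
echo '[{"trans": [0.16,0.48,0],"aperture": 30},{"trans": [0.26,0.8,0],"aperture": 30},{"trans": [0.29,0.86,0],"aperture": 30},{"trans": [0.29,0.86,0],"aperture": 30},{"trans": [0.29,0.86,0],"aperture": 30}]' > path.dat && python3 -m jog path.dat |head -2
echo '[{"trans": [0.29,0.86,0],"aperture": 30},{"trans": [0.29,0.86,0],"aperture": 30},{"trans": [0.29,0.86,0],"aperture": 30},{"trans": [0.29,0.86,0],"aperture": 30},{"trans": [0.29,0.86,0],"aperture": 30}]' > path.dat && python3 -m jog path.dat |head -2
echo '[{"trans": [0.29,0.86,0],"aperture": 30},{"trans": [0.29,0.86,0],"aperture": 30},{"trans": [0.29,0.86,0],"aperture": 30},{"trans": [0.29,0.86,0],"aperture": 30},{"trans": [0.28,0.8,0],"aperture": 30}]' > path.dat && python3 -m jog path.dat |head -2
echo '[{"trans": [0.22,0.64,0],"aperture": 30},{"trans": [0.18,0.5,0.2],"aperture": 30},{"trans": [0.1,0.3,0.4],"aperture": 30},{"trans": [0,0,0.4],"aperture": 30},{"aperture": 30}]' > path.dat && python3 -m jog path.dat |head -2
echo '[{"aperture": 30},{"aperture": 30}]' > path.dat && python3 -m jog path.dat |head -4
python3 go.py 521.6 418.4 32 148.2
```

```text
clock: 32.55
position: [399.5, -92.2, 175.9]
clock: 33.05
position: [451.1, 127.8, 175.1]
clock: 33.55
position: [501.8, 346.0, 174.0]
clock: 34.05
position: [515.3, 416.8, 120.1]
clock: 34.25
position: [520.6, 418.3, 127.6]
tcp_rot: [-180.0, 0.0, 148.1]
contact_force: [-0.1, -0.3, -2.9]
pos [520.6 418.3 127.6] yaw 148.1 w 41.3 t 34.2 | tool [-0.7  0.6 95.6] len 96 rz -0.1
```

To row units: 15 mm is 0.3, 10 mm is 0.2.

```bash
echo '[{"trans": [-0.01,0.01,0.2],"aperture": 30},{"trans": [0,0,0.3],"aperture": 30},{"aperture": 30},{"aperture": 30},{"aperture": 30}]' > path.dat && python3 -m jog path.dat |head -4
python3 go.py 521.6 418.4 32 148.2
python3 -c "
from h import *
a=grab('scene')['frame'][50:150,300:420,::-1]; b=grab('top')['frame'][130:230,60:180,::-1]
cv2.imwrite('pics/g8.png',cv2.resize(np.hstack([a,b]),None,fx=3.3,fy=3.3))"
```

```text
clock: 34.75
position: [520.8, 419.6, 102.6]
tcp_rot: [180.0, 0.0, 148.2]
contact_force: [0.7, -0.4, -3.3]
pos [520.8 419.6 102.6] yaw 148.2 w 41.4 t 34.8 | tool [-1.2 -0.6 70.6] len 71 rz 0.0
```

View pics/g8.png

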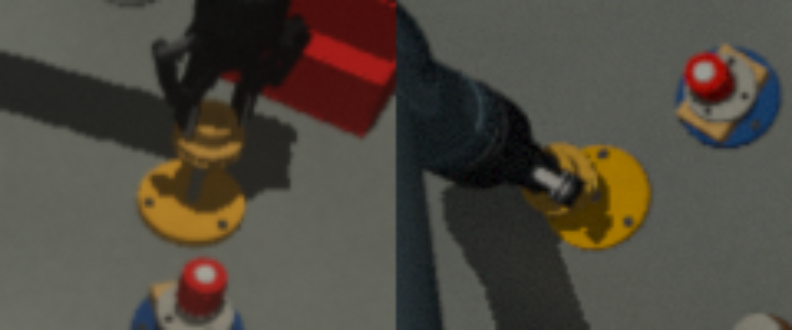

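The blue stack is complete, with the red cap seated upright. The pulley is level above the yellow stud, so I'll lower it.

To row units: 8 mm is 0.16, -1 mm is -0.02.

```bash
echo '[{"trans": [-0.02,-0.01,0.16],"aperture": 30},{"trans": [0,0,0.16],"aperture": 30},{"trans": [0,0,0.16],"aperture": 30},{"aperture": 30},{"aperture": 30}]' > path.dat && python3 -m jog path.dat |head -4
echo '[{"trans": [0,0,0.16],"aperture": 30},{"trans": [0,0,0.16],"aperture": 30},{"trans": [0,0,0.16],"aperture": 30},{"aperture": 30},{"aperture": 30}]' > path.dat && python3 -m jog path.dat |head -4
echo '[{"trans": [0,0,0.16],"aperture": 30},{"trans": [0,0,0.12],"aperture": 30},{"aperture": 30},{"aperture": 30},{"aperture": 30}]' > path.dat && python3 -m jog path.dat |head -4
python3 go.py 521.6 418.4 32.5 148.2
```

```text
clock: 35.35
position: [520.9, 418.2, 77.7]
tcp_rot: [-179.9, -0.0, 148.2]
contact_force: [-0.2, -0.2, -3.0]
clock: 35.85
position: [521.0, 418.2, 53.8]
tcp_rot: [-179.9, -0.0, 148.2]
contact_force: [0.7, 0.9, -2.5]
clock: 36.35
position: [521.5, 418.6, 40.6]
tcp_rot: [180.0, 0.0, 148.2]
contact_force: [0.6, 0.5, -3.7]
pos [521.5 418.6  40.6] yaw 148.2 w 41.0 t 36.4 | tool [-0.2 -0.1  8.1] len 8 rz 0.0
```

To row units: 4 mm is 0.08, 3.5 mm is 0.07.

```bash
echo '[{"trans": [0,0,0.08],"aperture": 30},{"trans": [0,0,0.07],"aperture": 30},{"aperture": 30},{"aperture": 30}]' > path.dat && python3 -m jog path.dat |head -4
echo '[{"aperture": 50},{"aperture": 58},{"aperture": 58}]' > path.dat && python3 -m jog path.dat 40
echo '[{"trans": [0,0,-0.2],"aperture": 58},{"trans": [0,0,-0.6],"aperture": 58},{"trans": [0,0,-0.8],"aperture": 58},{"trans": [0,0,-0.8],"aperture": 58},{"trans": [0,0,-0.4],"aperture": 58}]' > path.dat && python3 -m jog path.dat |head -4
python3 go.py 485.5 89.8 170 148.2
```

```text
clock: 36.75
position: [521.3, 418.4, 32.9]
tcp_rot: [-180.0, -0.0, 148.2]
contact_force: [0.1, -0.1, -2.7]
clock: 37.05
position: [521.9, 418.8, 33.7]
tcp_rot: [179.9, 0.0, 148.2]
contact_force: [-0.2, 0.3, 0.4]
gripper_width: 58.0
finger_force: 0.0
clock: 37.55
position: [523.8, 419.7, 178.8]
tcp_rot: [179.6, 0.1, 148.2]
contact_force: [0.5, 0.4, 2.1]
pos [523.8 419.7 178.8] yaw 148.2 w 57.9 t 37.5 | tool [-141.4 -300.5    8.8] len 332 rz -0.0
```

```bash
echo '[{"trans": [-0.2,-0.4,0],"aperture": 52},{"trans": [-0.4,-0.84,0],"aperture": 52},{"trans": [-0.4,-0.84,0],"aperture": 52},{"trans": [-0.4,-0.84,0],"aperture": 52},{"trans": [-0.4,-0.84,0],"aperture": 52}]' > path.dat && python3 -m jog path.dat |head -2
echo '[{"trans": [-0.4,-0.84,0],"aperture": 52},{"trans": [-0.34,-0.72,0],"aperture": 52},{"trans": [-0.22,-0.48,0.2],"aperture": 52},{"trans": [-0.08,-0.22,0.5],"aperture": 52},{"trans": [0,0,0.5],"aperture": 52}]' > path.dat && python3 -m jog path.dat |head -2
echo '[{"trans": [0,0,0.5],"aperture": 52},{"aperture": 52},{"aperture": 52},{"aperture": 52}]' > path.dat && python3 -m jog path.dat |head -4
python3 go.py 485.5 89.8 8 148.2
python3 -c "
from h import *
a=grab('scene')['frame'][50:150,300:420,::-1]; b=grab('top')['frame'][130:230,60:180,::-1]
cv2.imwrite('pics/g9.png',cv2.resize(np.hstack([a,b]),None,fx=3.3,fy=3.3))"
```

```text
clock: 38.05
position: [498.9, 209.4, 174.1]
clock: 38.55
position: [484.4, 85.1, 114.1]
clock: 38.95
position: [485.0, 88.2, 89.7]
tcp_rot: [179.9, 0.1, 148.2]
contact_force: [0.4, -0.1, -0.4]
pos [485.   88.2  89.7] yaw 148.2 w 52.0 t 39.0 | tool [ 0.4  1.6 81.7] len 82 rz 0.0
```

View pics/g9.png

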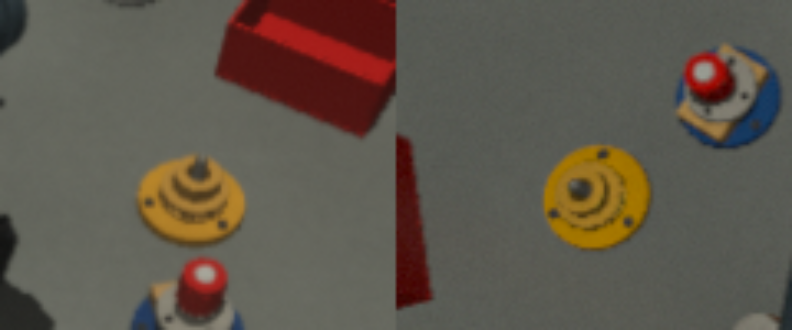

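The pulley is seated flat on the yellow plate with the stud through it. Black cap next.

To row units: 20 mm is 0.4, 18 mm is 0.36.

```bash
echo '[{"trans": [0.01,0.03,0.4],"aperture": 52},{"trans": [0,0,0.4],"aperture": 52},{"trans": [0,0,0.36],"aperture": 52},{"trans": [0,0,0.2],"aperture": 52},{"aperture": 52}]' > path.dat && python3 -m jog path.dat |head -3
echo '[{"aperture": 52},{"aperture": 52}]' > path.dat && python3 -m jog path.dat |head -3
python3 go.py 485.5 89.8 8 148.2
```

```text
clock: 39.55
position: [483.2, 89.3, 19.4]
tcp_rot: [-179.9, -0.1, 148.2]
clock: 39.75
position: [485.0, 89.6, 21.1]
tcp_rot: [179.9, 0.1, 148.2]
pos [485.   89.6  21.1] yaw 148.2 w 52.0 t 39.8 | tool [-0.3  0.5 13.1] len 13 rz 0.0
```

To row units: 7 mm is 0.14, 6 mm is 0.12.

```bash
echo '[{"trans": [0,0.01,0.14],"aperture": 52},{"trans": [0,0,0.12],"aperture": 52},{"aperture": 52},{"aperture": 52}]' > path.dat && python3 -m jog path.dat |head -4
echo '[{"aperture": 30},{"aperture": 30},{"aperture": 30},{"aperture": 30}]' > path.dat && python3 -m jog path.dat 40
python3 go.py 485.5 89.8 8 148.2
echo '[{"trans": [0,0,-0.2],"aperture": 30},{"trans": [0,0,-0.6],"aperture": 30},{"trans": [0,0,-0.8],"aperture": 30},{"trans": [0,0,-0.8],"aperture": 30},{"trans": [0,0,-0.8],"aperture": 30}]' > path.dat && python3 -m jog path.dat |tail -3
echo '[{"trans": [0,0,-0.2],"aperture": 30},{"aperture": 30}]' > path.dat && python3 -m jog path.dat |tail -3
python3 go.py 521.6 418.4 180 148.2
```

```text
clock: 40.15
position: [483.8, 89.6, 6.7]
tcp_rot: [-180.0, -0.0, 148.2]
contact_force: [0.4, 0.1, 0.4]
clock: 40.55
position: [484.3, 89.7, 7.3]
tcp_rot: [180.0, 0.0, 148.2]
contact_force: [-1.1, -0.9, 3.0]
gripper_width: 37.5
finger_force: 40.2
pos [484.3  89.7   7.3] yaw 148.2 w 37.5 t 40.5 | tool [-1.   0.7 -0.7] len 1 rz 0.0
contact_force: [1.4, -0.2, -0.7]
gripper_width: 37.5
finger_force: 40.3
contact_force: [-0.8, -0.9, -1.5]
gripper_width: 36.4
finger_force: 40.3
pos [485.6  90.4 179.1] yaw 148.2 w 36.4 t 41.2 | tool [142.1 297.8  -0.9] len 330 rz 0.0
```

To row units: 42 mm is 0.84, 20 mm is 0.4.

```bash
echo '[{"trans": [0.2,0.4,0],"aperture": 30},{"trans": [0.4,0.84,0],"aperture": 30},{"trans": [0.4,0.84,0],"aperture": 30},{"trans": [0.4,0.84,0],"aperture": 30},{"trans": [0.4,0.84,0],"aperture": 30}]' > path.dat && python3 -m jog path.dat |head -2
echo '[{"trans": [0.4,0.82,0],"aperture": 30},{"trans": [0.32,0.68,0],"aperture": 30},{"trans": [0.2,0.44,0.3],"aperture": 30},{"trans": [0.12,0.26,0.5],"aperture": 30},{"trans": [0,0,0.4],"aperture": 30}]' > path.dat && python3 -m jog path.dat |head -2
echo '[{"trans": [0,0,0.2],"aperture": 30},{"aperture": 30},{"aperture": 30},{"aperture": 30}]' > path.dat && python3 -m jog path.dat |head -4
python3 go.py 521.6 418.4 53.5 148.2
```

```text
clock: 41.75
position: [504.9, 297.8, 174.1]
clock: 42.25
position: [517.2, 420.6, 112.3]
clock: 42.65
position: [521.4, 417.6, 108.2]
tcp_rot: [179.9, 0.0, 148.2]
contact_force: [0.1, -0.6, -0.6]
pos [521.4 417.6 108.2] yaw 148.2 w 37.4 t 42.6 | tool [ 0.3  0.7 54.7] len 55 rz -0.0
```

To row units: 9 mm is 0.18, 0.5 mm is 0.01.

```bash
echo '[{"trans": [0,0.01,0.18],"aperture": 30},{"trans": [0,0,0.18],"aperture": 30},{"trans": [0,0,0.18],"aperture": 30},{"aperture": 30},{"aperture": 30}]' > path.dat && python3 -m jog path.dat |head -4
echo '[{"trans": [0,0,0.16],"aperture": 30},{"trans": [0,0,0.16],"aperture": 30},{"trans": [0,0,0.12],"aperture": 30},{"aperture": 30},{"aperture": 30}]' > path.dat && python3 -m jog path.dat |head -4
python3 go.py 521.6 418.4 54 148.2
```

```text
clock: 43.15
position: [520.1, 418.0, 79.2]
tcp_rot: [-179.9, -0.0, 148.2]
contact_force: [0.3, 0.6, -0.9]
clock: 43.65
position: [520.4, 418.1, 57.5]
tcp_rot: [-180.0, -0.0, 148.2]
contact_force: [0.3, -0.4, -1.4]
pos [520.4 418.1  57.5] yaw 148.2 w 37.7 t 43.6 | tool [-0.8  0.9  3.5] len 4 rz 0.0
```

To row units: 3.5 mm is 0.07, -0.5 mm is -0.01.

```bash
echo '[{"trans": [-0.01,0.01,0.07],"aperture": 30},{"aperture": 30},{"aperture": 30}]' > path.dat && python3 -m jog path.dat |head -4
echo '[{"aperture": 45},{"aperture": 52},{"aperture": 52}]' > path.dat && python3 -m jog path.dat
echo '[{"trans": [0,0,-0.2],"aperture": 54},{"trans": [0,0,-0.6],"aperture": 54},{"trans": [0,0,-0.8],"aperture": 54},{"trans": [0,0,-0.6],"aperture": 54},{"trans": [0,0,-0.2],"aperture": 54}]' > path.dat && python3 -m jog path.dat |head -4
echo '[{"trans": [-0.4,-0.8,0],"aperture": 54},{"trans": [-0.4,-0.8,0],"aperture": 54},{"trans": [-0.4,-0.8,0],"aperture": 54},{"trans": [-0.4,-0.8,0],"aperture": 54},{"aperture": 54}]' > path.dat && python3 -m jog path.dat |head -2
python3 -c "
from h import *
a=grab('scene')['frame'][60:240,250:420,::-1]; b=grab('top')['frame'][110:290,60:230,::-1]
cv2.imwrite('pics/g10.png',cv2.resize(np.hstack([a,b]),None,fx=2.3,fy=2.3))"
```

```text
clock: 43.95
position: [521.3, 418.5, 54.6]
tcp_rot: [180.0, 0.0, 148.2]
contact_force: [0.1, 0.2, -0.8]
clock: 44.25
position: [521.5, 418.6, 54.8]
tcp_rot: [180.0, 0.0, 148.2]
contact_force: [0.9, -0.2, 0.1]
gripper_width: 51.9
finger_force: 0.0
clock: 44.75
position: [524.0, 420.0, 180.1]
tcp_rot: [179.5, 0.1, 148.2]
contact_force: [-0.3, -0.2, -0.1]
clock: 45.25
position: [504.6, 230.4, 173.8]
```

View pics/g10.png

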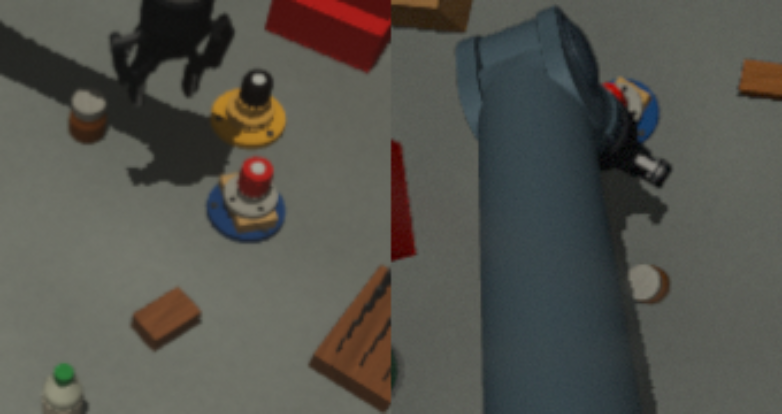

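Both stacks stand upright with their caps on (red about px 257,170, black about 257,85), and the jar, offcut and bottle are in place. I'll check the cap discs numerically and hand in only if both are within tolerance.

```bash
echo '[{"aperture": 54},{"aperture": 54}]' > path.dat && python3 -m jog path.dat |head -1; python3 - <<'E'
from h import *
f=grab('scene'); ok=True
for k,P in (('red',(615,294.3,88)),('black',(521.6,418.4,80))):
    u,v=map(round,w2px(f,P)); g=f['frame'][v-8:v+8,u-8:u+8].min(2)
    l=cv2.connectedComponentsWithStats((g>110).astype(np.uint8)); i=1+np.argmax(l[2][1:,4]); c=l[3][i]+[u-8,v-8]
    d=px2w(f,*c,P[2])-P; print(k,l[2][i,4],np.round(d,1)); ok&=np.hypot(*d[:2])<7
if ok: print(robot.job_done())
E
```

```text
clock: 45.55
red 20 [1.2 0.6 0. ]
black 15 [ 1.5 -0.4  0. ]
the job is handed in; nothing more can be done
None
```

I built both stacks and handed the job in at about 45.6 s of the 136 s allowed. By camera, both caps were within about 2 mm of their stud axes and every piece looked flat. The bottle, jar and offcut looked unmoved. The hand-in returned no verdict.

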